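# Set the red regulator through its guard ring

## Task

Two round grey regulators stand on the desk, each with a setting knob sunk below a dark guard ring. Reach down through the ring of the one with the red knob, turn that knob clockwise until its white pointer points at the middle of the green band on the ring, then let go and withdraw. Leave the black knob as it is.

Things in the scene. Friction and masses are not known exactly. Their poses are not given: they have to be found in the camera images.
- red_knob (a joint): angle of the red knob, rad; grows as it turns clockwise seen from above, 0 to 2.6 between stops. At 1.8 the white pointer meets the middle of the green band; it starts at 0.5 to 1.2. Light steady friction (0.04 N m) keeps it where it is left; no spring. Transformers over 0.3 m tall stand along the back of the desk, from about x = 0.6 m: cross over in front of them
- red_knob_grip (a point): point on the red knob's vertical axis, in its upright grip bar, 75 mm above the desk; turns with the knob: x along the bar to the pointer end, z up. Bar 40 mm long (x), 14 mm wide (y), top 87 mm above the desk, a white line from its middle to the +x end; below it a round red skirt, 42 mm across, its top 56 mm above the desk
- red_knob_mark (a point): middle of the green band on the dark guard ring of the red knob's regulator (round grey housing 132 mm across, fixed to the desk), 57.5 mm from the knob's axis; band 0.2 rad to each side. Ring top 98 mm above the desk, its opening 100 mm across, centred on the knob: fingers enter only part open (about 40 mm apart). Well below 116 mm across, floor 49 mm above the desk
- black_knob_pointer (a point): outer end of the white pointer on top of the black knob, 20 mm from that knob's axis, 87 mm above the desk; x points outward along the pointer, z up. Its regulator is like the red one's; the two may stand in either order, turned, axes at least 140 mm apart

How it is judged:
At the end, for the whole second after the job is handed in: The red knob rests with its pointer in the green band (joint 1.8 rad, give or take 0.22), and the black knob's pointer is within 6 mm of where it began (value of joint red_knob between 1.58 and 2.02 rad and velocity of joint red_knob between -0.05 and 0.05 rad/s and distance of black_knob_pointer from where it was at the start of the episode below 0.006 m); the robot touches nothing.
It fails at once if the black knob is turned (its pointer moves more than 6 mm) (distance of black_knob_pointer from where it was at the start of the episode above 0.006 m).
It also fails if it takes over 45 s, if anything falls off the work surface, if the arm or the gripper's body presses on something with over 40 N, if the wrist force passes 120 N, or if a joint passes its speed limit or range.

## Robot

A 6-joint arm with a two-finger parallel gripper is mounted at the origin on a cart in front of the work surface, level with it; the furniture and walls round the work are solid. World frame = base frame: x ahead of the robot, y to its left, z up, the work surface at z = 0. Lengths are in m, angles in rad, forces in N, time in s.
With the tool pointing down it reaches from about 0.35 to 0.775 m from the base axis. Payload 5.5 kg.
Tool frame: the origin (TCP) lies between the finger pads; the fingertips stand 11 mm ahead of it and the grasp point (between the pads) lies 8 mm behind it (tips_ahead is the distance from the TCP to the fingertips, in m); z points along the fingers, y is the line along which they close (so a half turn about z gives the same grasp; the last joint's range is limited). The gripper opens to 85 mm and grips with 20 to 120 N. Pads are 22 mm wide; open, the fingers measure 114 mm over their backs; the gripper's body (76 mm by 85 mm) begins 54 mm behind the grasp point. The pads swing forward as they close: fully open they stand 13 mm farther back than shut.
Start: joints at [-1.49, 0.313, 0.046, 1.304, 0, 1.431], TCP at [0.126, -0.561, 0.242] pointing down, gripper open.
Joint ranges: [-2.76, 2.76], [-0.86, 1.69], [-1.03, 1.26], [-2.2, 2.34], [-1.47, 1.5], [-3.14, 3.14]. Speed limits (rad/s): [2.57, 2.57, 3.14, 3.14, 3.14, 3.14].

## Interface

Orientations are given as a unit quaternion [w, x, y, z].
In Python, from workcell import * gives the robot as it stands. The module is installed in compiled form; this text tells all that it offers.
- The arm moves only by the tool jog_arm, never from a script. Its argument "moves" is a list of rows, each an object with "fingers": the closure, from 0 (fully open) to 1 (shut); "slide": the shift along the tool's x, y, z in mm, a list of three; "angular": the turn, a rotation vector about the tool's x, y, z in degrees, a list of three. A call has 1 to 10 rows; each row is the pose to reach, as a shift and turn from the pose commanded when the call began, along the tool's axes at that moment; what a row does not reach only later rows make up. A row lasts 1/12 s, in which the tool goes at most 41.7 mm and 7.16 degrees, less where a joint would pass 70% of its speed; a pose out of reach is approached as far as the arm can. A call with a gripper value outside its range is refused whole. The fingers move at their own pace and stop on an object; "squeeze" is the grip in N (left out, the last holds). Time passes only in rows, so rows that repeat a pose let the fingers close. It gives the time, the measured TCP pose, the force, the opening and the grip force at its end, in the units of the state.
- get_state(): the state, without advancing time (a new reading comes with each control period).
- read_camera(name): name is "scene" or "top" or "wrist"; returns a dict with "color" (400x640x3 uint8, red, green, blue), "fovy" (degrees; the focal length in pixels is half the picture's height over the tangent of half this angle, whatever the lens; pixels are square), "cx", "cy" (the principal point, pixels), "world_from_camera" (4x4, takes a point from camera to world coordinates); the wrist camera has in their place "tool_from_camera" (4x4, takes a point from camera to tool coordinates, whose origin is the TCP and whose axes are the flange's). Camera axes: x right, y down, z forward; pixel columns grow to the right and rows downward; lengths in m; the calibration is good to about 2 mm. A picture is of the moment at which its call begins: read the wrist's pose just before it. There is no depth.
- hand_in(): hands the job in; it is judged then, once.
Trained networks look in a picture, given as the dict that the camera call returned (one of the last four; its "shot" number tells which), for a name from the list of things; names that differ only in an ending like _2 or _b are one class to them, and where a whole thing is asked for, a point or a joint stands for the part that bears it (a point fixed in the world has none). Each returns a list of dicts, best first, with "p" (0 to 1); they miss things now and then, are a little off and sometimes report something else, mostly with a low value. They report only what shows in the picture. A call takes as long as a camera call.
- look_for(target, picture): "point" ([column, row] in pixels, amid what is visible of it).
- tip_of(target, picture): "point" ([column, row] in pixels: a listed point, or the origin of a listed thing).
The state is a dict: "clock": time; "joint_pos": joint angles; "qvel": joint speeds; "tau": joint torques, N m; "tcp_pos": TCP position; "orientation": TCP orientation; "wrist_force": force on the tool from outside, world axes, zero at the start; "ft_torque": the same for the moment, N m; "finger_gap": finger opening in m; "grip_force": force on a finger pad.
Only numpy, scipy, OpenCV 4.12 (cv2) and the standard library are available. Lean on these libraries where they do the work, as an engineer would, in place of code of your own. Each camera call takes 0.05 s, during which the arm holds its last target. There are 200 camera calls.

## Working session

There is one attempt and no reset: what is moved stays moved. The work goes in short steps, Python scripts to look and compute and a tool call to move; the robot and the scene stay as the last step left them, time stands still between calls to the robot, and variables do not carry over. Pictures are saved under pics/ and viewed, at most 10 in all, crops included, and the job is handed in when it is done.

Besides the shell and the picture viewer there is one more tool, called after "Request:" as name(argument=value, ...), one argument or row to a line, values as JSON. jog_arm: Moves the arm, as the interface text tells. Its arguments: {"type":"object","properties":{"moves":{"type":"array","items":{"type":"object","properties":{"fingers":{"type":"number"},"slide":{"type":"array","items":{"type":"number"}},"angular":{"type":"array","items":{"type":"number"}}}}},"squeeze":{"type":"number"}},"required":["moves"]}

```bash
mkdir -p pics
cat > h.py <<'E'
from workcell import *
import numpy as np, cv2
from scipy.spatial.transform import Rotation as R
def T():
    s=get_state(); M=np.eye(4); q=s["orientation"]; M[:3,:3]=R.from_quat([q[1],q[2],q[3],q[0]]).as_matrix(); M[:3,3]=s["tcp_pos"]; return M
def wfc(p,M): return np.array(p["world_from_camera"]) if "world_from_camera" in p else M@np.array(p["tool_from_camera"])
def ray(p,px,z,M=None):
    C=wfc(p,M); h=p["color"].shape[0]; f=h/2/np.tan(np.radians(p["fovy"])/2)
    d=C[:3,:3]@np.array([(px[0]-p["cx"])/f,(px[1]-p["cy"])/f,1]); o=C[:3,3]
    return o+d*(z-o[2])/d[2]
def save(p,n): cv2.imwrite("pics/"+n,p["color"][:,:,::-1])
Z={"red_knob_grip":.075,"red_knob_mark":.098,"black_knob_pointer":.087}
def find(p,M=None):
    for n,z in Z.items():
        for d in tip_of(n,p)[:2]: print(n,np.round(d["point"],1),round(d["p"],2),np.round(ray(p,d["point"],z,M),4))
E
python3 - <<'E'
from h import *
M=T();s=get_state();print(np.round(M,3),s["clock"],s["finger_gap"])
for c in ["top","scene"]:
    p=read_camera(c);save(p,c+"1.png");print(c);find(p)
E
```

```text
[[ 0.976  0.219 -0.     0.126]
 [ 0.219 -0.976  0.002 -0.561]
 [ 0.    -0.002 -1.     0.241]
 [ 0.     0.     0.     1.   ]] 0.0 0.08546949016353124
top
red_knob_grip [384.3 237.8] 0.82 [0.4554 0.0078 0.075 ]
red_knob_mark [417.3 217.6] 0.63 [ 0.4957 -0.0389  0.098 ]
black_knob_pointer [278.1 194. ] 0.69 [0.4938 0.2013 0.087 ]
scene
red_knob_grip [396.2 199.5] 0.45 [0.454  0.0043 0.075 ]
red_knob_mark [403.9 176.8] 0.68 [ 0.4894 -0.0454  0.098 ]
black_knob_pointer [297.6 216.4] 0.51 [0.477  0.2086 0.087 ]
```

View pics/top1.png

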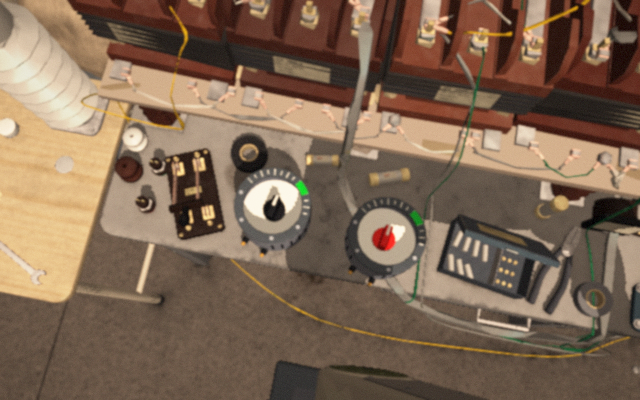

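View pics/scene1.png

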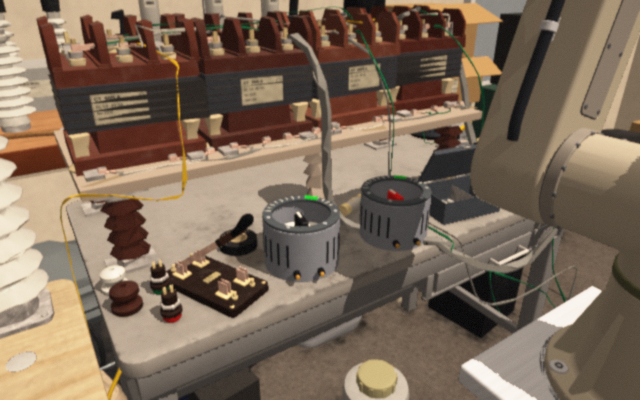

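The top view shows the red regulator near (385,237), its pointer going up and to the right and its green band at (417,217). The black one is at (272,208). The scene view agrees. I'll move above the red knob and turn the wrist on the way.

Request:
jog_arm(
  moves=[
    {"fingers": 0.5,"slide": [445,-480,0],"angular": [0,0,-150]},
    {"fingers": 0.5,"slide": [445,-480,0],"angular": [0,0,-150]},
    {"fingers": 0.5,"slide": [445,-480,0],"angular": [0,0,-150]},
    {"fingers": 0.5,"slide": [445,-480,0],"angular": [0,0,-150]},
    {"fingers": 0.5,"slide": [445,-480,0],"angular": [0,0,-150]},
    {"fingers": 0.5,"slide": [445,-480,0],"angular": [0,0,-150]},
    {"fingers": 0.5,"slide": [445,-480,0],"angular": [0,0,-150]},
    {"fingers": 0.5,"slide": [445,-480,0],"angular": [0,0,-150]},
    {"fingers": 0.5,"slide": [445,-480,0],"angular": [0,0,-150]},
    {"fingers": 0.5,"slide": [445,-480,0],"angular": [0,0,-150]},
  ],
)

```text
clock: 1.23
tcp_pos: [0.3359, -0.1991, 0.2426]
orientation: [0.001, 0.74, 0.673, 0.0]
wrist_force: [1.4, 0.1, 0.2]
finger_gap: 0.0426
grip_force: 0.0
```

Run:
```python
from h import *
M=T();s=get_state();print(np.round(M,3),s["clock"],s["finger_gap"],np.round(s["joint_pos"],2))
t=np.array([.455,.006,.24]);print("tool delta mm",M[:3,:3].T@(t-M[:3,3])*1000,"psi",np.degrees(np.arctan2(M[1,0],M[0,0])))
```

```text
[[ 0.094  0.996  0.001  0.336]
 [ 0.996 -0.094 -0.001 -0.199]
 [-0.001  0.001 -1.     0.243]
 [ 0.     0.     0.     1.   ]] 1.2333 0.04257212087476646 [-0.74 -0.05 -0.37  1.24 -0.    0.92]
tool delta mm [215.43072948  99.21230129   2.58046206] psi 84.58630711224208
```

Request:
jog_arm(
  moves=[
    {"fingers": 0.5,"slide": [215,99,2],"angular": [0,0,-75]},
    {"fingers": 0.5,"slide": [215,99,2],"angular": [0,0,-75]},
    {"fingers": 0.5,"slide": [215,99,2],"angular": [0,0,-75]},
    {"fingers": 0.5,"slide": [215,99,2],"angular": [0,0,-75]},
    {"fingers": 0.5,"slide": [215,99,2],"angular": [0,0,-75]},
    {"fingers": 0.5,"slide": [215,99,2],"angular": [0,0,-75]},
    {"fingers": 0.5,"slide": [215,99,2],"angular": [0,0,-75]},
    {"fingers": 0.5,"slide": [215,99,2],"angular": [0,0,-75]},
    {"fingers": 0.5,"slide": [215,99,2],"angular": [0,0,-75]},
    {"fingers": 0.5,"slide": [215,99,2],"angular": [0,0,-75]},
  ],
)

```text
clock: 2.07
tcp_pos: [0.4554, 0.0037, 0.2402]
orientation: [-0.0, 0.205, 0.979, -0.0]
wrist_force: [0.3, 0.3, 0.1]
finger_gap: 0.0426
grip_force: 0.0
```

Run:
```python
from h import *
read_camera("wrist")
M=T();s=get_state();print(np.round(M,3),s["clock"],"psi",np.degrees(np.arctan2(M[1,0],M[0,0])))
p=read_camera("wrist");save(p,"w1.png");find(p,M)
```

```text
[[-0.918  0.397  0.     0.455]
 [ 0.397  0.918 -0.     0.003]
 [-0.    -0.    -1.     0.24 ]
 [ 0.     0.     0.     1.   ]] 2.1167 psi 156.60405924758865
red_knob_grip [327.9 182.5] 0.91 [0.4569 0.0064 0.075 ]
red_knob_mark [293.  249.2] 0.59 [ 0.4953 -0.0441  0.098 ]
black_knob_pointer [559.8 136.5] 0.61 [0.4955 0.2015 0.087 ]
```

View pics/w1.png

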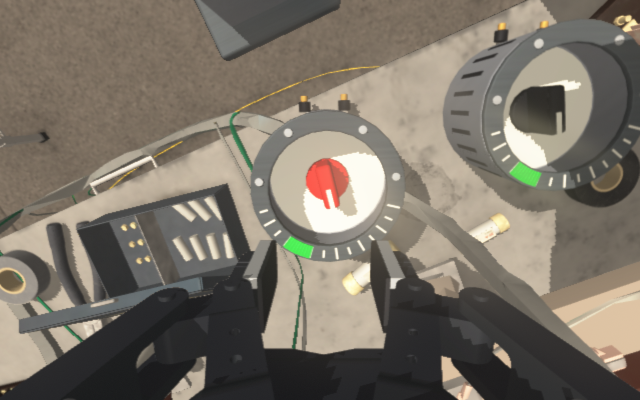

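The red knob is at (327,182), with its pointer ending near (332,207). The green band is at (297,247). I'll zoom in for the pointer angle.

Run:
```python
import cv2
i=cv2.imread("pics/w1.png");cv2.imwrite("pics/w1c.png",cv2.resize(i[150:220,290:370],None,fx=8,fy=8,interpolation=cv2.INTER_NEAREST))
```

```text
(no output)
```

View pics/w1c.png

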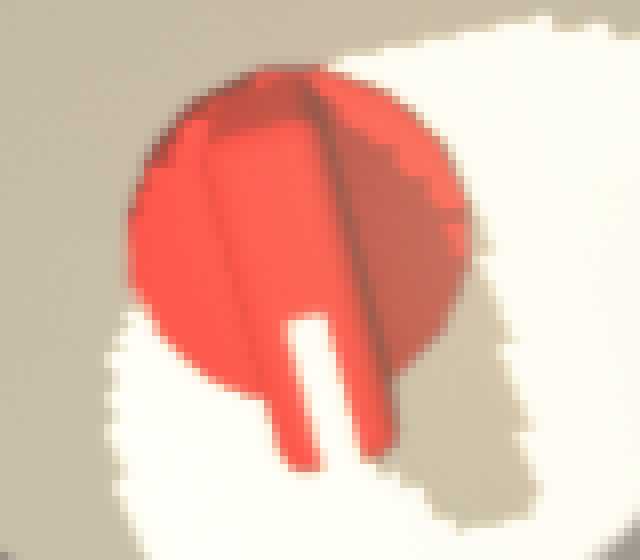

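The crop shows the white pointer running from (306,318) to (342,465). The bar's back end is near (262,122).

Run:
```python
from h import *
M=T();p=read_camera("wrist")
f=lambda a:ray(p,(290+a[0]/8-.5,150+a[1]/8-.5),.087,M)[:2]
b,m,e=f((262,122)),f((306,318)),f((342,465))
print(b,m,e,"len",np.linalg.norm(e-b),"mid",(b+e)/2)
an=lambda v:np.degrees(np.arctan2(v[1],v[0]))
k=(b+e)/2; print("ptr",an(e-b),an(e-m)); 
# green centroid
hsv=cv2.cvtColor(p["color"],cv2.COLOR_RGB2HSV);g=cv2.inRange(hsv,(45,120,80),(75,255,255));g[:,350:]=0;g[:220]=0
ys,xs=np.nonzero(g);G=ray(p,(np.median(xs),np.median(ys)),.098,M)[:2];print("mark",G,len(xs),np.linalg.norm(G-k),an(G-k))
print("TCP",M[:3,3],"psi",an(M[:2,0]))
for kk in (k,m,np.array([.4569,.0064])): print("tool delta",M[:2,:2].T@(kk-M[:2,3])*1000)
```

```text
[0.43810026 0.00887917] [0.45982168 0.00431781] [0.47683485 0.00107789] len 0.039512382548199 mid [0.45746755 0.00497853]
ptr -11.387228083206042 -10.78209172208507
mark [ 0.49578024 -0.0418051 ] 426 0.06046957163081568 -50.68479839463828
TCP [0.4553492  0.00307847 0.2403438 ] psi 155.7048506786363
tool delta [-1.14899098  2.60334949]
tool delta [-3.56647583  2.9697248 ]
tool delta [-0.04685572  3.66542299]
```

The pointer is at -11° and the mark at -50.7°, so the knob needs about 39° clockwise. That puts the start angle near 1.11, which is within the given range. Next I'll align with the bar and descend.

Request:
jog_arm(
  moves=[
    {"fingers": 0.5,"slide": [-1,3,10],"angular": [0,0,-7]},
    {"fingers": 0.5,"slide": [-1,3,30],"angular": [0,0,-12.5]},
    {"fingers": 0.5,"slide": [-1,3,60],"angular": [0,0,-12.5]},
    {"fingers": 0.5,"slide": [-1,3,90],"angular": [0,0,-12.5]},
    {"fingers": 0.5,"slide": [-1,3,115],"angular": [0,0,-12.5]},
    {"fingers": 0.5,"slide": [-1,3,135],"angular": [0,0,-12.5]},
    {"fingers": 0.5,"slide": [-1,3,150],"angular": [0,0,-12.5]},
    {"fingers": 0.5,"slide": [-1,3,160],"angular": [0,0,-12.5]},
    {"fingers": 0.5,"slide": [-1,3,168],"angular": [0,0,-12.5]},
    {"fingers": 0.5,"slide": [-1,3,168],"angular": [0,0,-12.5]},
  ],
)

```text
clock: 3.2
tcp_pos: [0.4564, 0.0055, 0.0709]
orientation: [-0.001, 0.102, 0.995, 0.0]
wrist_force: [-0.6, -0.3, 0.0]
finger_gap: 0.0427
grip_force: 0.0
```

Run:
```python
from h import *
read_camera("wrist")
M=T();s=get_state();print(np.round(M[:3,3],4),s["clock"],"psi",np.degrees(np.arctan2(M[1,0],M[0,0])),s["wrist_force"])
p=read_camera("wrist");save(p,"w2.png");find(p,M)
```

```text
[0.457  0.0054 0.0718] 3.25 psi 168.32669550539018 [ 0.33288104  0.00802127 -0.09821425]
red_knob_grip [325.1 273.9] 0.69 [0.4583 0.0049 0.075 ]
```

View pics/w2.png

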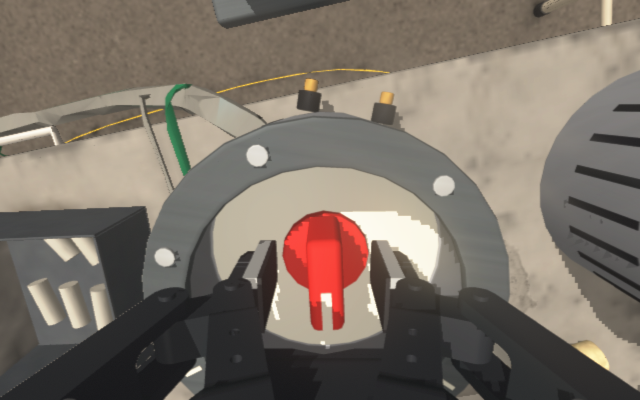

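The bar at (325,270) is centred and aligned between the pads at (262,275) and (385,275). Nothing is touching, so I'll close.

Request:
jog_arm(
  moves=[
    {"fingers": 0.9},
    {"fingers": 0.9},
    {"fingers": 0.9},
    {"fingers": 0.9},
    {"fingers": 0.9},
    {"fingers": 0.9},
  ],
  squeeze=30,
)

```text
schema error: expected keys fingers, slide, angular
```

Request:
jog_arm(
  moves=[
    {"fingers": 0.95,"slide": [0,0,0],"angular": [0,0,0]},
    {"fingers": 0.95,"slide": [0,0,0],"angular": [0,0,0]},
    {"fingers": 0.95,"slide": [0,0,0],"angular": [0,0,0]},
    {"fingers": 0.95,"slide": [0,0,0],"angular": [0,0,0]},
    {"fingers": 0.95,"slide": [0,0,0],"angular": [0,0,0]},
    {"fingers": 0.95,"slide": [0,0,0],"angular": [0,0,0]},
  ],
  squeeze=30,
)

```text
clock: 3.95
tcp_pos: [0.4583, 0.0059, 0.0729]
orientation: [0.001, 0.101, 0.995, 0.001]
wrist_force: [1.3, 4.4, 6.0]
finger_gap: 0.0133
grip_force: 33.5
```

Request:
jog_arm(
  moves=[
    {"fingers": 0.95,"slide": [0,0,0],"angular": [0,0,5]},
    {"fingers": 0.95,"slide": [0,0,0],"angular": [0,0,10]},
    {"fingers": 0.95,"slide": [0,0,0],"angular": [0,0,15]},
    {"fingers": 0.95,"slide": [0,0,0],"angular": [0,0,20]},
    {"fingers": 0.95,"slide": [0,0,0],"angular": [0,0,25]},
    {"fingers": 0.95,"slide": [0,0,0],"angular": [0,0,30]},
    {"fingers": 0.95,"slide": [0,0,0],"angular": [0,0,35]},
    {"fingers": 0.95,"slide": [0,0,0],"angular": [0,0,39.5]},
    {"fingers": 0.95,"slide": [0,0,0],"angular": [0,0,39.5]},
    {"fingers": 0.95,"slide": [0,0,0],"angular": [0,0,39.5]},
  ],
)

```text
clock: 4.78
tcp_pos: [0.4583, 0.0059, 0.0729]
orientation: [0.001, 0.431, 0.902, 0.001]
wrist_force: [1.1, 3.9, 5.4]
finger_gap: 0.0133
grip_force: 33.5
```

Request:
jog_arm(
  moves=[
    {"fingers": 0.5,"slide": [0,0,0],"angular": [0,0,0]},
    {"fingers": 0.5,"slide": [0,0,0],"angular": [0,0,0]},
    {"fingers": 0.5,"slide": [0,0,0],"angular": [0,0,0]},
    {"fingers": 0.5,"slide": [0,0,0],"angular": [0,0,0]},
    {"fingers": 0.5,"slide": [0,0,0],"angular": [0,0,0]},
    {"fingers": 0.5,"slide": [0,0,0],"angular": [0,0,0]},
  ],
)

```text
clock: 5.28
tcp_pos: [0.4573, 0.0054, 0.0721]
orientation: [-0.0, 0.431, 0.902, -0.0]
wrist_force: [0.6, 0.5, -0.3]
finger_gap: 0.0425
grip_force: 0.0
```

Fingers are open at 42.5 mm with almost no wrist force; now straight up.

Request:
jog_arm(
  moves=[
    {"fingers": 0.5,"slide": [0,0,-15],"angular": [0,0,0]},
    {"fingers": 0.5,"slide": [0,0,-35],"angular": [0,0,0]},
    {"fingers": 0.5,"slide": [0,0,-60],"angular": [0,0,0]},
    {"fingers": 0.5,"slide": [0,0,-90],"angular": [0,0,0]},
    {"fingers": 0.5,"slide": [0,0,-120],"angular": [0,0,0]},
    {"fingers": 0.5,"slide": [0,0,-150],"angular": [0,0,0]},
    {"fingers": 0.5,"slide": [0,0,-168],"angular": [0,0,0]},
    {"fingers": 0.5,"slide": [0,0,-168],"angular": [0,0,0]},
  ],
)

```text
clock: 5.95
tcp_pos: [0.4598, 0.005, 0.2446]
orientation: [0.004, 0.431, 0.902, 0.001]
wrist_force: [1.1, 1.0, -0.9]
finger_gap: 0.0424
grip_force: 0.0
```

Run:
```python
from h import *
M=T();s=get_state();print(M[:3,3],s["clock"],s["wrist_force"])
p=read_camera("wrist");find(p,M);save(p,"w3.png")
cv2.imwrite("pics/w3c.png",cv2.resize(p["color"][110:270,230:430,::-1],None,fx=3.5,fy=3.5,interpolation=cv2.INTER_NEAREST))
```

```text
[0.4597502  0.00503256 0.24455864] 5.95 [ 1.05641433  0.97848771 -0.93735195]
red_knob_grip [322.5 179.4] 0.73 [0.4591 0.005  0.075 ]
red_knob_grip [322.9 247.1] 0.51 [ 0.5016 -0.0473  0.075 ]
red_knob_mark [319.2 247.5] 0.9 [ 0.4927 -0.0417  0.098 ]
black_knob_pointer [513.1  19.1] 0.57 [0.4931 0.1998 0.087 ]
```

View pics/w3c.png

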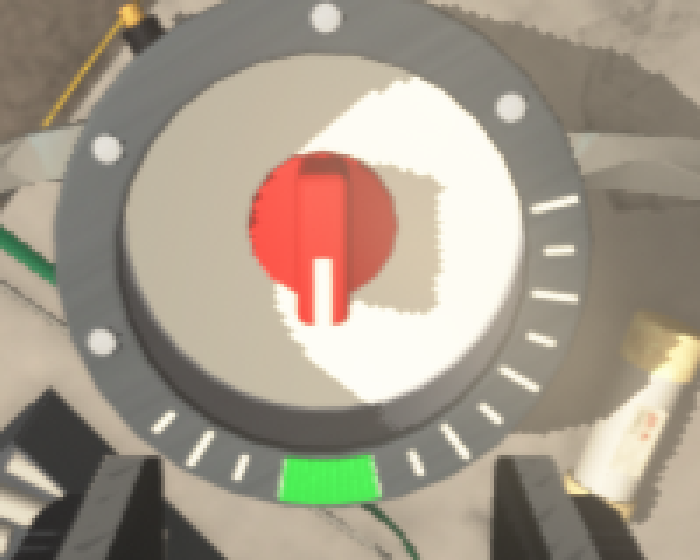

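The pointer at (323,325) aims straight down at the green band, whose middle is near (330,478), so it's within about 2°. The fingers are clear of everything.

```bash
python3 -c "
from workcell import *
print(hand_in())"
```

```text
the job is handed in; nothing more can be done
None
```

I turned the red knob clockwise about 39.5°, so its pointer sits within about 2° of the middle of the green band, then let go, withdrew and handed the job in at about 6 s; the black knob wasn't touched, and no verdict was shown.

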